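Click the two missing sockets onto the vacuum-line bench's clip rail

ROBOT

A 6-joint arm with a two-finger parallel gripper is mounted at the origin on the work surface. World frame = base frame: x ahead of the robot, y to its left, z up, the work surface at z = 0. Lengths are in m, angles in rad, forces in N, time in s.
With the tool pointing down it reaches from about 0.35 to 0.775 m from the base axis. Payload 7.3 kg.
Tool frame: the origin (TCP) lies on the centre line of the jaws, within the pads' length; the fingertips stand 11 mm ahead of it and the grasp point (between the pads) lies 8 mm behind it; z points along the fingers, y is the direction in which the jaws open and shut (so a half turn about z gives the same grasp; the last joint's range is limited). The gripper opens to 92 mm and grips with 3 to 60 N. Pads are 19 mm wide; open, the fingers measure 130 mm over their backs; the gripper's body (75 mm by 190 mm) begins 47 mm behind the grasp point.
Start: joints at [1.062, 0.342, 1.524, -0, 1.275, -0.146], TCP at [0.186, 0.491, 0.238] pointing down, gripper open.
Joint ranges: [-2.53, 2.53], [-0.77, 2.02], [0.04, 2.7], [-1, 4.14], [0.28, 2.66], [-3.11, 3.11]. Speed limits (rad/s): [2.57, 2.57, 3.14, 3.14, 3.14, 3.14].

INTERFACE

Orientations are given as [roll, pitch, yaw] about the fixed x, y, z axes, in that order (R = Rz(yaw) Ry(pitch) Rx(roll)).
In Python, from cell import robot gives the robot as it stands.
- The arm moves only by the tool jog_arm, never from a script. Its argument "deltas" is one flat list of numbers, 6 for each row, row after row: the shift along the world's x, y, z in units of 0.1 m (1.0 is 0.1 m), then the turn, a rotation vector about the world's x, y, z in units of 90 degrees (1.0 is 90 degrees). A call has 1 to 5 rows; each row is the pose to reach, as a shift and turn from the pose commanded when the call began; what a row does not reach only later rows make up. A row lasts 1/12 s, in which the tool goes at most 41.7 mm and 7.16 degrees, less where a joint would pass 70% of its speed; a pose out of reach is approached as far as the arm can. A call with a number of a shift or a turn outside -1 to 1 is refused whole. A call with a gripper value outside its range is refused whole. "claw" is the opening, from 0 (shut) to 1 (fully open), set as the call begins (left out, the last holds). The fingers move at their own pace and stop on an object; "newtons" is the grip in N (left out, the last holds). Time passes only in rows, so rows that repeat a pose let the fingers close. It gives the time, the measured TCP pose, the force and the opening at its end, in the units of the state.
- robot.observe(): the state, without advancing time (a new reading comes with each control period).
- robot.read_camera(name): name is "scene" or "top" or "wrist"; returns the picture (400x640x3 uint8, red, green, blue); there is no depth.
- robot.camera_params(name): a dict with "fx", "fy", "cx", "cy" (pixels), "R" (3x3) and "t" (3): a world point X has camera coordinates R X + t. Camera axes: x right, y down, z forward; pixel columns grow to the right and rows downward; lengths in m; the calibration is good to about 2 mm. A picture is of the moment at which its call begins: read the wrist's pose just before it. camera_params takes no time and is no camera call; for the wrist camera it gives the pose at the moment of the call.
- robot.hand_in(): hands the job in, once; it reports no verdict.
The state is a dict: "time": time; "qpos": joint angles; "qvel": joint speeds; "joint_efforts": joint torques, N m; "tool_pos": TCP position; "tool_rot": TCP orientation; "contact_force": force on the tool from outside, world axes, zero at the start; "torque": the same for the moment, N m; "opening": finger opening in m.
Only numpy, scipy, OpenCV 4.12 (cv2) and the standard library are available. Lean on these libraries where they do the work, as an engineer would, in place of code of your own. Each camera call takes 0.05 s, during which the arm holds its last target. There are 200 camera calls.

TASK

Two of the steel deep sockets are missing from the clip rail that is screwed to the bench; they stand loose among the other bits and pieces. Click each down, upright and fully home on the rail, into the empty spring clips, so that the row of four runs in size order from the smallest to the largest, and let go of them.

Things in the scene. Friction and masses are not known exactly. Their poses are not given: they have to be found in the camera images.
- smaller_mid (a point): Smaller loose deep socket: plain steel cylinder, 28 mm across, 80 mm tall, standing upright on the bench; dark hexagonal mouth on top, dark waist groove 3 mm deep from 15 to 28 mm above its underside, foot tapered in 5 mm over the lowest 12 mm, smooth grip above the groove. 110 to 220 g. This point: its centre, 40 mm above the underside. z up its axis; round, so yaw means nothing.
- larger_mid (a point): Larger loose deep socket: plain steel cylinder, 36 mm across, 86 mm tall, standing upright on the bench; dark hexagonal mouth on top, dark waist groove 3 mm deep from 15 to 28 mm above its underside, foot tapered in 5 mm over the lowest 12 mm, smooth grip above the groove. 160 to 265 g. This point: its centre, 43 mm above the underside. z up its axis; round, so yaw means nothing.
- clip_smaller (a point): Empty spring clip for the smaller loose socket (28 mm), next to the smallest socket. This point: on the rail's top face, mid dark round seat between the two jaws, where the socket's underside centre rests when home. Axes as the rail's. Sprung steel jaws at +y and -y, 20 mm wide in x; flared mouth 36 mm open, 36 mm up; beads 20 mm up, 23 mm apart, snap into the groove. Nothing stands beside it in x: close the fingers along x.
- clip_larger (a point): Empty spring clip for the larger loose socket (36 mm), next to the largest socket. This point: on the rail's top face, mid dark round seat between the two jaws, where the socket's underside centre rests when home. Axes as the rail's. Sprung steel jaws at +y and -y, 20 mm wide in x; flared mouth 44 mm open, 36 mm up; beads 20 mm up, 31 mm apart, snap into the groove. Nothing stands beside it in x: close the fingers along x.
- rail: Aluminium clip rail screwed to the bench, 54 x 320 x 12 mm (top face 12 mm up). Origin: its middle, at bench level. y along it towards the largest socket, x across, z up. Four clips, 75 mm apart; the end ones hold fixed sockets: the smallest (20 mm across, 74 tall) at -y, the largest (44 across, 92 tall) at +y. Pressing a socket straight down the last 20 mm into its clip takes about 10 to 20 N, more than its weight; the jaws give way along y by up to 13 mm.
Not all that is in view belongs to the job. What is shaped like the part that bears larger_mid but green is not meant.

How it is judged:
By the outcome, as a careful person would: the job done as asked, in the order asked, and still so for the second after the job is handed in, with the robot touching nothing.
It also fails if it takes over 61 s, if anything falls off the work surface, if the arm or the gripper's body presses on something with over 40 N, if the wrist force passes 120 N, or if a joint passes its speed limit or range.

## Working session

There is one attempt and no reset: what is moved stays moved. The work goes in short steps, Python scripts to look and compute and a tool call to move; the robot and the scene stay as the last step left them, time stands still between calls to the robot, and variables do not carry over. Pictures are saved under pics/ and viewed, about 8 in all and at most 12, crops included, and the job is handed in when it is done.

Besides the shell and the picture viewer there is one more tool, called after "Emit:" as name(argument=value, ...), one argument or row to a line, values as JSON. jog_arm: Moves the arm, as the interface text tells. Its arguments: {"type":"object","properties":{"deltas":{"type":"array","items":{"type":"number"}},"claw":{"type":"number"},"newtons":{"type":"number"}},"required":["deltas"]}

```bash
mkdir -p pics
cat > h.py <<'E'
from cell import robot
import numpy as np, cv2
def snap(n,f,crop=None,s=1):
    P=robot.camera_params(n); im=robot.read_camera(n)
    im=cv2.cvtColor(im,cv2.COLOR_RGB2BGR); cv2.imwrite('pics/raw_'+f,im)
    if crop: x0,y0,x1,y1=crop; im=im[y0:y1,x0:x1]
    cv2.imwrite('pics/'+f,cv2.resize(im,None,fx=s,fy=s,interpolation=cv2.INTER_CUBIC)); return P
def ray(P,u,v):
    R=np.array(P['R']);t=np.array(P['t'])
    return -R.T@t, R.T@np.array([(u-P['cx'])/P['fx'],(v-P['cy'])/P['fy'],1])
def atz(P,u,v,z):
    c,d=ray(P,u,v); return c+d*(z-c[2])/d[2]
def tri(obs):
    A=np.zeros((3,3));b=np.zeros(3)
    for P,u,v in obs:
        c,d=ray(P,u,v); d/=np.linalg.norm(d);M=np.eye(3)-np.outer(d,d);A+=M;b+=M@c
    return np.linalg.solve(A,b)
def proj(P,X):
    c=np.array(P['R'])@X+np.array(P['t']); return P['fx']*c[0]/c[2]+P['cx'],P['fy']*c[1]/c[2]+P['cy']
E
python3 - <<'E'
from h import *
a=cv2.cvtColor
for n in ('scene','top'):
    P=snap(n,n+'0.png',None,1.25); print(n,P)
print(robot.observe())
E
```

```text
scene {'fx': 396.69490457312514, 'fy': 396.69490457312514, 'cx': 320.82566954156044, 'cy': 199.46099374663038, 'R': array([[-0.19888535,  0.97998052,  0.00909989],
       [ 0.65034272,  0.13892083, -0.7468302 ],
       [-0.73314321, -0.14261554, -0.66495251]]), 't': array([ 0.07656788, -0.28542794,  1.18325825])}
top {'fx': 412.24325568573573, 'fy': 412.24325568573573, 'cx': 317.85565866861293, 'cy': 203.5990602342881, 'R': array([[-0.00581756, -0.99962413,  0.02679085],
       [-0.9944613 ,  0.00297177, -0.10506139],
       [ 0.10494228, -0.02725366, -0.9941048 ]]), 't': array([-0.01144166,  0.49760197,  0.67444264])}
{'time': 0.1, 'qpos': array([ 1.06203546e+00,  3.42670598e-01,  1.52491522e+00, -4.17551673e-05,
        1.27540590e+00, -1.46022721e-01]), 'qvel': array([ 7.39110978e-05, -1.69015020e-03, -2.12395516e-03, -3.13661846e-04,
        2.19852499e-04, -8.12195610e-04]), 'joint_efforts': array([ 2.28843135e-03, -4.32001591e+01, -2.44694424e+01,  7.20617571e-02,
        5.26789168e-02, -4.98799568e-05]), 'tool_pos': array([0.18611882, 0.49052889, 0.23710753]), 'tool_rot': array([-3.14020267e+00, -1.64065461e-04,  2.77886658e+00]), 'contact_force': array([ 0.95310205, -0.49668256, -0.50841093]), 'torque': array([ 0.04048572, -0.05265937, -0.01231058]), 'opening': 0.09173385645225667}
```

View pics/scene0.png

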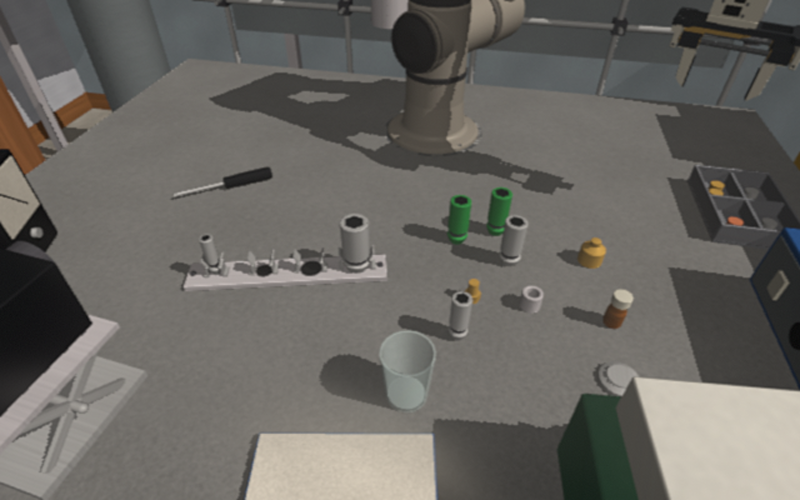

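View pics/top0.png

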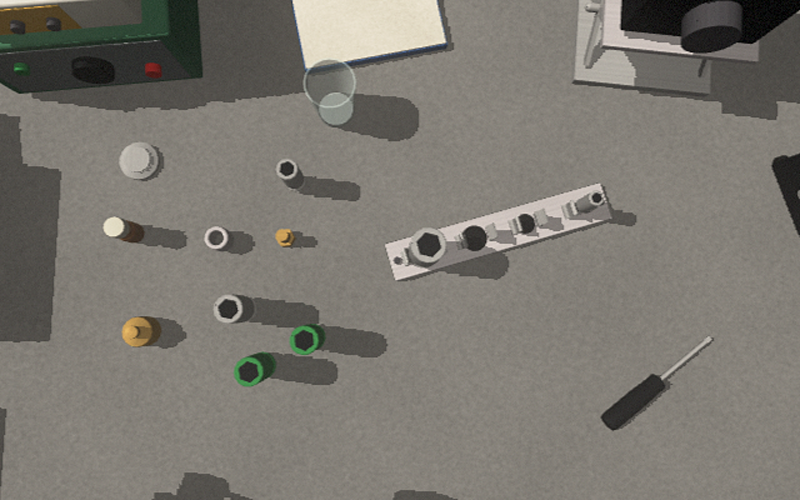

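The scene view (800x500) shows the rail with its seats at about (264,270) and (312,268). The smaller socket's mouth is at (461,298) and the larger's at (515,222). In the top view the seats are at (525,223) and (474,238), and the mouths at (287,169) and (228,309).

Run:
```python
from h import *
S=robot.camera_params('scene');T=robot.camera_params('top')
o={'small':((461,298),(287,169)),'large':((515,222),(228,309)),'cs':((264,270),(525,223)),'cl':((312,268),(474,238)),'fixL':((354,220),(428,245)),'fixS':((207,238),(597,199)),'green1':((501,193),(304,340)),'green2':((460,201),(249,371))}
for k,(s,t) in o.items():
    print(k,tri([(S,s[0]/1.25,s[1]/1.25),(T,t[0]/1.25,t[1]/1.25)]).round(4))
c=[atz(T,u/1.25,v/1.25,.012)[:2].round(4) for u,v in ((386,245),(398,280),(611,218),(602,184))]
print(c); 
# larger crops side by side
a=cv2.imread('pics/raw_top0.png')[140:230,300:500];b=cv2.imread('pics/raw_scene0.png')[160:240,140:340]
cv2.imwrite('pics/crop1.png',np.vstack([cv2.resize(x,None,fx=3.5,fy=3.5,interpolation=cv2.INTER_CUBIC) for x in (a,b)]))
```

```text
small [0.6023 0.1271 0.0776]
large [0.4253 0.1941 0.0828]
cs [ 0.5435 -0.1949  0.0098]
cl [ 0.5222 -0.1215  0.0091]
fixL [ 0.501  -0.0495  0.1044]
fixS [ 0.5622 -0.2674  0.0811]
green1 [0.3857 0.1329 0.1006]
green2 [0.3593 0.1334 0.0777]
[array([0.5124, 0.0016]), array([ 0.4637, -0.0148]), array([ 0.5501, -0.3167]), array([ 0.5991, -0.3062])]
```

View pics/crop1.png

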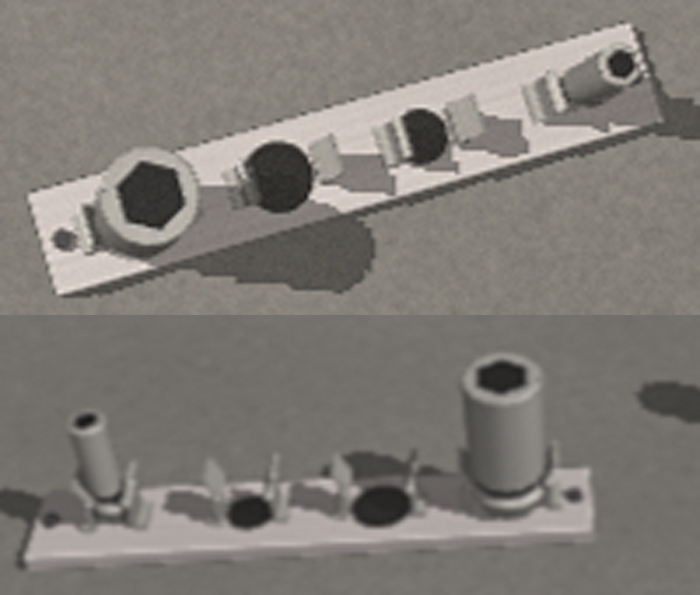

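The upper crop is the top view and the lower one the scene view. Both show two empty clips with dark seats, jaws along the rail, and the smallest and largest sockets at the ends. The measured heights agree to about 3 mm, with a constant bias, and the spacing is 76 mm against the 75 mm given. Next I check clearances for the glass and the green sockets.

Run:
```python
from h import *
S=robot.camera_params('scene');T=robot.camera_params('top')
o={'greenA':((460,201),(304,340)),'greenB':((501,193),(249,371)),'glassrim':((408,353),(329,84)),'glassbase':((406,397),(336,109)),'brass':((474,283),(285,237)),'ring':((531,291),(216,238))}
for k,(s,t) in o.items():
    print(k,tri([(S,s[0]/1.25,s[1]/1.25),(T,t[0]/1.25,t[1]/1.25)]).round(4))
```

```text
greenA [0.387  0.1016 0.0822]
greenB [0.3504 0.1674 0.0832]
glassrim [0.712  0.0743 0.0854]
glassbase [ 0.7151  0.0738 -0.0059]
brass [0.5214 0.1401 0.0284]
ring [0.5204 0.229  0.0295]
```

Emit:
jog_arm(
  deltas=[0.2, -0.25, 0, 0, 0, -0.05, 0.4, -0.5, 0, 0, 0, -0.1, 0.6, -0.75, 0, 0, 0, -0.15, 0.8, -0.99, 0, 0, 0, -0.2],
  claw=0.65,
)

```text
time: 0.43
tool_pos: [0.2666, 0.3905, 0.2374]
tool_rot: [-3.141, 0.0, 2.462]
contact_force: [0.3, -0.3, -0.3]
opening: 0.07
```

Emit:
jog_arm(
  deltas=[0.2, -0.25, 0, 0, 0, -0.05, 0.4, -0.5, 0, 0, 0, -0.1, 0.6, -0.75, 0, 0, 0, -0.15, 0.8, -0.99, 0, 0, 0, -0.2],
)

```text
time: 0.77
tool_pos: [0.3468, 0.2913, 0.2375]
tool_rot: [-3.141, 0.0, 2.147]
contact_force: [0.5, 0.6, -0.7]
opening: 0.0599
```

Emit:
jog_arm(
  deltas=[0.2, -0.25, 0, 0, 0, -0.05, 0.4, -0.5, 0, 0, 0, -0.1, 0.6, -0.75, 0, 0, 0, -0.15, 0.79, -0.99, 0, 0, 0, -0.194, 0.79, -0.99, 0, 0, 0, -0.194],
)

```text
time: 1.18
tool_pos: [0.428, 0.1903, 0.2374]
tool_rot: [3.141, 0.002, 1.838]
contact_force: [-0.0, -0.1, 0.2]
opening: 0.0596
```

Run:
```python
from h import *
import pickle
P=snap('wrist','w1.png',None,1.25); pickle.dump(P,open('w1.pkl','wb'))
o=robot.observe(); print(o['time'],o['tool_pos'],o['tool_rot'],o['opening'],P['R'],-P['R'].T@P['t'])
```

```text
1.2333 [0.426481   0.19197364 0.23731605] [-3.14106060e+00  2.96201758e-04  1.84143906e+00] 0.059456126501560166 [[ 0.96446723  0.26419812  0.00151989]
 [ 0.25528127 -0.93336732  0.25230322]
 [ 0.06807666 -0.24295019 -0.96764703]] [0.41138411 0.25507313 0.38388853]
```

View pics/w1.png

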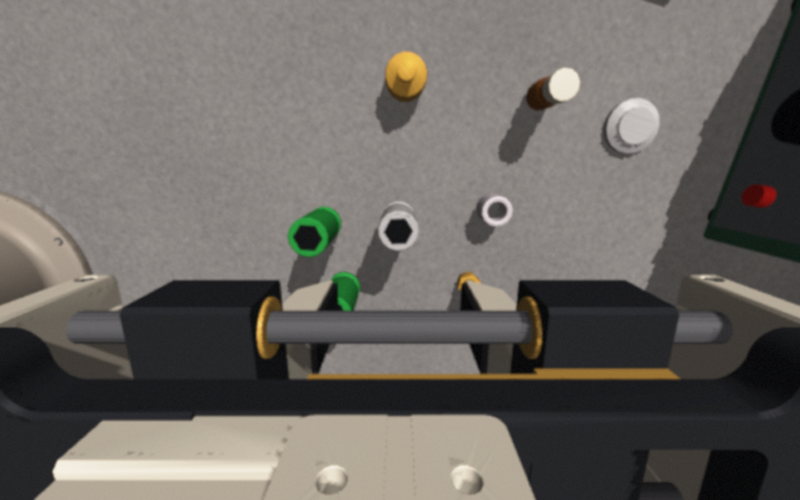

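The wrist view shows the larger socket's mouth at (398,231), with a green socket at (308,237) in the finger direction.

Run:
```python
from h import *
import pickle
W=pickle.load(open('w1.pkl','rb'));S=robot.camera_params('scene');T=robot.camera_params('top')
f=lambda P,u,v:(P,u/1.25,v/1.25)
for k,w,s,t,z in (('large',(398,231),(515,222),(228,309),.086),('greenB',(308,237),(501,193),(249,371),.086)):
    a=[f(W,*w),f(S,*s),f(T,*t)]
    print(k,tri(a),tri(a[:2]),tri(a[1:]),[atz(*x,z)[:2].round(4) for x in a])
```

```text
large [0.42626879 0.19445883 0.08320305] [0.42715952 0.19382739 0.08312182] [0.42527198 0.19410637 0.08283769] [array([0.4273, 0.1959]), array([0.4302, 0.1921]), array([0.4251, 0.1949])]
greenB [0.35088498 0.16792849 0.08280784] [0.35146248 0.16768666 0.08294508] [0.35039429 0.16744988 0.08315547] [array([0.3525, 0.1698]), array([0.355 , 0.1664]), array([0.3506, 0.1677])]
```

Emit:
jog_arm(
  deltas=[0, 0.02, -0.3, 0, 0, 0, 0, 0.03, -0.6, 0, 0, 0, 0, 0.03, -0.93, 0, 0, 0],
)

```text
time: 1.48
tool_pos: [0.425, 0.1978, 0.1443]
tool_rot: [3.139, -0.0, 1.847]
contact_force: [0.8, 0.5, 0.6]
opening: 0.0599
```

Emit:
jog_arm(
  deltas=[0, 0, -0.3, 0, 0, 0, 0, 0, -0.55, 0, 0, 0, 0, 0, -0.75, 0, 0, 0, 0, 0, -0.93, 0, 0, 0, 0, 0, -0.93, 0, 0, 0],
)

```text
time: 1.9
tool_pos: [0.4224, 0.197, 0.0488]
tool_rot: [-3.135, -0.0, 1.848]
contact_force: [-1.0, -0.1, -0.8]
opening: 0.0599
```

Emit:
jog_arm(
  deltas=[0, 0, 0, 0, 0, 0, 0, 0, 0, 0, 0, 0, 0, 0, 0, 0, 0, 0, 0, 0, 0, 0, 0, 0, 0, 0, 0, 0, 0, 0],
  claw=0.2,
  newtons=60,
)

```text
time: 2.32
tool_pos: [0.4259, 0.1971, 0.0528]
tool_rot: [3.139, -0.0, 1.846]
contact_force: [-1.5, 0.9, 4.9]
opening: 0.0355
```

Emit:
jog_arm(
  deltas=[0, 0, 0.2, 0, 0, 0, 0, 0, 0.5, 0, 0, 0, 0, 0, 0.9, 0, 0, 0],
)

```text
time: 2.57
tool_pos: [0.4235, 0.1962, 0.1411]
tool_rot: [-3.136, -0.0, 1.846]
contact_force: [0.9, 0.8, -2.2]
opening: 0.0349
```

Emit:
jog_arm(
  deltas=[0.07, -0.25, 0.3, 0, 0, 0, 0.18, -0.6, 0.6, 0, 0, 0, 0.29, -0.98, 0.6, 0, 0, 0],
)

```text
time: 2.82
tool_pos: [0.4556, 0.1017, 0.2067]
tool_rot: [3.132, 0.001, 1.849]
contact_force: [1.9, -0.2, -2.6]
opening: 0.035
```

Emit:
jog_arm(
  deltas=[0.1, -0.33, 0, 0, 0, 0, 0.2, -0.66, 0, 0, 0, 0, 0.29, -0.98, 0, 0, 0, 0],
)

```text
time: 3.07
tool_pos: [0.4827, 0.0014, 0.2021]
tool_rot: [3.141, 0.0, 1.846]
contact_force: [0.8, 0.4, -2.5]
opening: 0.0354
```

Emit:
jog_arm(
  deltas=[0.1, -0.33, 0, 0, 0, 0, 0.2, -0.66, 0, 0, 0, 0, 0.29, -0.98, 0, 0, 0, 0],
)

```text
time: 3.32
tool_pos: [0.5116, -0.0966, 0.2017]
tool_rot: [3.141, -0.0, 1.845]
contact_force: [1.0, -0.5, -2.5]
opening: 0.0347
```

Emit:
jog_arm(
  deltas=[0.1, -0.3, 0, 0, 0, 0, 0.2, -0.6, 0, 0, 0, 0, 0.27, -0.85, 0, 0, 0, 0, 0.3, -0.97, 0, 0, 0, 0, 0.3, -0.97, 0, 0, 0, 0],
)

```text
time: 3.73
tool_pos: [0.5416, -0.1942, 0.2011]
tool_rot: [-3.141, 0.0, 1.843]
contact_force: [-0.4, 0.9, -2.1]
opening: 0.0354
```

Run:
```python
from h import *
import pickle
P=snap('wrist','w2.png',None,1.25); pickle.dump(P,open('w2.pkl','wb'))
for i in range(2):
    o=robot.observe(); print(o['time'],o['tool_pos'],o['tool_rot'],o['opening'],o['contact_force'])
for k,X in (('cs',(.5422,-.1947,.012)),('cl',(.5218,-.1225,.012)),('fL',(.501,-.05,.104))):
    print(k,np.array(proj(P,np.array(X)))*1.25)
```

```text
3.7833 [ 0.54119477 -0.19231287  0.20108004] [-3.14098651e+00 -1.07079013e-03  1.84377142e+00] 0.035124146464975976 [ 0.44798324  0.57184039 -2.07130158]
3.7833 [ 0.54119477 -0.19231287  0.20108004] [-3.14098651e+00 -1.07079013e-03  1.84377142e+00] 0.035124146464975976 [ 0.44798324  0.57184039 -2.07130158]
cs [397.85191541 229.71426897]
cl [397.52354961 150.55150041]
fL [396.07191902  20.48298821]
```

View pics/w2.png

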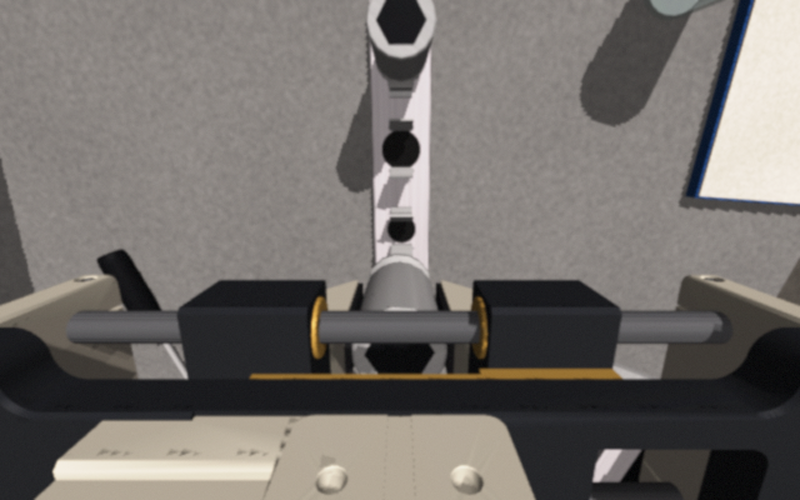

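The wrist view shows the seats at (401,229) for the smaller clip and (401,149) for the larger. The held socket stands on the same image column, about 400.

Run:
```python
from h import *
import pickle
W=pickle.load(open('w2.pkl','rb'));S=robot.camera_params('scene');T=robot.camera_params('top')
f=lambda P,u,v:(P,u/1.25,v/1.25)
print(W['fx'])
for k,w,s,t in (('cs',(401,229),(264,270),(525,223)),('cl',(401,149),(312,268),(474,238))):
    # refined pixels from crop1
    a=[f(W,*w),f(S,*s),f(T,*t)]
    print(k,tri(a),tri([a[0],a[2]]),[atz(*x,.012)[:2].round(4) for x in a])
a=f(W,400,357); print('held top',atz(*a,.20-.050+.086)); print('low edge?')
```

```text
277.65089237617013
cs [ 0.54427168 -0.1941774   0.01054535] [ 0.5448471  -0.19524009  0.00481854] [array([ 0.545 , -0.1932]), array([ 0.5456, -0.1939]), array([ 0.5431, -0.1939])]
cl [ 0.5233017  -0.12082726  0.01015926] [ 0.52338141 -0.12101632  0.00998951] [array([ 0.5245, -0.1203]), array([ 0.525 , -0.1196]), array([ 0.5219, -0.1214])]
held top [ 0.5439148  -0.19627044  0.236     ]
low edge?
```

Emit:
jog_arm(
  deltas=[-0.09, 0.36, 0, 0, 0, 0, -0.187, 0.745, 0, 0, 0, 0, -0.187, 0.745, -0.3, 0, 0, 0, -0.187, 0.745, -0.6, 0, 0, 0, -0.187, 0.745, -0.9, 0, 0, 0],
)

```text
time: 4.2
tool_pos: [0.5225, -0.1147, 0.1116]
tool_rot: [3.14, 0.001, 1.849]
contact_force: [0.5, -0.4, -2.7]
opening: 0.0353
```

Emit:
jog_arm(
  deltas=[0, 0, -0.05, 0, 0, 0, 0, 0, -0.05, 0, 0, 0, 0, 0, -0.05, 0, 0, 0],
)

```text
time: 4.45
tool_pos: [0.5234, -0.1167, 0.1077]
tool_rot: [3.141, 0.0, 1.846]
contact_force: [-0.1, -0.1, -2.0]
opening: 0.0349
```

Run:
```python
from h import *
snap('scene','s3.png',(190,150,350,250),5)
o=robot.observe(); print(o['time'],o['tool_pos'],o['tool_rot'],o['opening'],o['contact_force'])
S=robot.camera_params('scene')
for X in ((.5235,-.1207,.012),(.5235,-.1207,.052),(.5235,-.1207,.052+.086)):
    u,v=proj(S,np.array(X)); print((u-190)*5,(v-150)*5)
```

```text
4.5 [ 0.52389976 -0.11718301  0.10833963] [3.13922714e+00 1.54842700e-03 1.84622788e+00] 0.03528864524685056 [ 1.17620534 -0.58447977 -1.3902259 ]
296.71421978807416 319.16099985044724
285.4821150167456 245.8430645838196
258.54197383523103 69.99040228832143
```

View pics/s3.png

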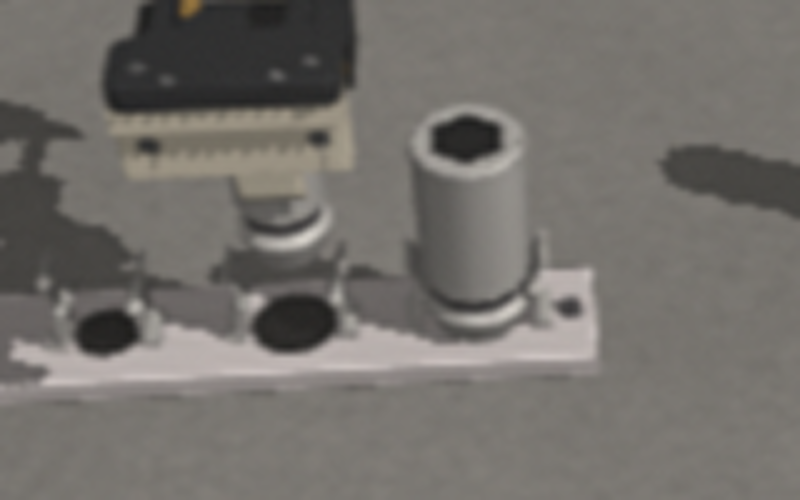

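The socket hangs over the larger clip: its foot is at (288,242) and the seat at (295,323). By both the picture and the TCP reading it stands about 3 mm too far towards +y, so I shift it and press.

Emit:
jog_arm(
  deltas=[0.008, -0.03, 0, 0, 0, 0, 0.008, -0.03, -0.1, 0, 0, 0, 0.008, -0.03, -0.2, 0, 0, 0, 0.008, -0.03, -0.2, 0, 0, 0],
)

```text
time: 4.83
tool_pos: [0.5225, -0.12, 0.0846]
tool_rot: [-3.139, -0.002, 1.845]
contact_force: [0.1, 0.2, -2.8]
opening: 0.0351
```

Emit:
jog_arm(
  deltas=[0, 0, -0.05, 0, 0, 0, 0, 0, -0.1, 0, 0, 0, 0, 0, -0.15, 0, 0, 0, 0, 0, -0.15, 0, 0, 0],
)

```text
time: 5.17
tool_pos: [0.5229, -0.1199, 0.0701]
tool_rot: [-3.14, -0.002, 1.846]
contact_force: [-0.6, -0.4, -7.9]
opening: 0.0347
```

Emit:
jog_arm(
  deltas=[0, 0, -0.04, 0, 0, 0, 0, 0, -0.08, 0, 0, 0, 0, 0, -0.08, 0, 0, 0, 0, 0, -0.08, 0, 0, 0],
)

```text
time: 5.5
tool_pos: [0.5236, -0.1201, 0.0648]
tool_rot: [3.141, 0.0, 1.846]
contact_force: [-5.2, 3.1, 12.1]
opening: 0.0348
```

Emit:
jog_arm(
  deltas=[0, 0, -0.02, 0, 0, 0, 0, 0, -0.02, 0, 0, 0],
)

```text
time: 5.67
tool_pos: [0.5237, -0.1202, 0.0648]
tool_rot: [3.141, 0.001, 1.846]
contact_force: [-9.8, 4.8, 28.3]
opening: 0.0351
```

Emit:
jog_arm(
  deltas=[0, 0, 0.02, 0, 0, 0, 0, 0, 0.02, 0, 0, 0, 0, 0, 0.02, 0, 0, 0, 0, 0, 0.02, 0, 0, 0],
  claw=0.65,
)

```text
time: 6.0
tool_pos: [0.5239, -0.1205, 0.0634]
tool_rot: [3.141, 0.0, 1.846]
contact_force: [0.2, -0.6, 0.3]
opening: 0.0568
```

Emit:
jog_arm(
  deltas=[0, 0, 0.2, 0, 0, 0, 0, 0, 0.5, 0, 0, 0, 0, 0, 0.95, 0, 0, 0],
)

```text
time: 6.25
tool_pos: [0.522, -0.1198, 0.1532]
tool_rot: [-3.136, -0.004, 1.846]
contact_force: [0.4, -0.7, 0.0]
opening: 0.0597
```

Emit:
jog_arm(
  deltas=[0.05, 0.2, 0.3, 0, 0, 0, 0.15, 0.5, 0.6, 0, 0, 0, 0.26, 0.83, 0.6, 0, 0, 0],
)

```text
time: 6.5
tool_pos: [0.5524, -0.0382, 0.2211]
tool_rot: [3.132, 0.005, 1.843]
contact_force: [1.2, 0.8, 0.4]
opening: 0.0595
```

Emit:
jog_arm(
  deltas=[0.1, 0.33, 0, 0, 0, 0, 0.2, 0.66, 0, 0, 0, 0, 0.26, 0.83, 0, 0, 0, 0],
)

```text
time: 6.75
tool_pos: [0.5763, 0.0491, 0.215]
tool_rot: [3.141, -0.001, 1.848]
contact_force: [-0.1, -0.2, -0.1]
opening: 0.0599
```

Emit:
jog_arm(
  deltas=[0.1, 0.3, 0, 0, 0, 0, 0.2, 0.6, 0, 0, 0, 0, 0.26, 0.83, 0, 0, 0, 0, 0.26, 0.83, 0, 0, 0, 0],
)

```text
time: 7.08
tool_pos: [0.6023, 0.133, 0.2142]
tool_rot: [3.141, -0.001, 1.85]
contact_force: [-0.9, 0.1, -0.2]
opening: 0.0593
```

Run:
```python
from h import *
import pickle
P=snap('wrist','w4.png',None,1); pickle.dump(P,open('w4.pkl','wb'))
Q=snap('scene','s4.png',(190,150,350,250),1)
w=cv2.imread('pics/w4.png'); s=cv2.resize(cv2.imread('pics/s4.png'),None,fx=2,fy=2,interpolation=cv2.INTER_CUBIC)
cv2.imwrite('pics/c4.png',np.vstack([w,cv2.copyMakeBorder(s,0,0,0,320,cv2.BORDER_CONSTANT)]))
o=robot.observe(); print(o['time'],o['tool_pos'],o['tool_rot'],o['opening'],o['contact_force'])
print(proj(P,np.array([.6023,.1271,.08])))
```

```text
7.1833 [0.60161437 0.12926884 0.21432538] [-3.14048781e+00  2.91952335e-04  1.84757060e+00] 0.05986961896362245 [-0.24882505  0.30505671 -0.40050873]
(np.float64(316.1612755509538), np.float64(199.0320802431326))
```

View pics/c4.png

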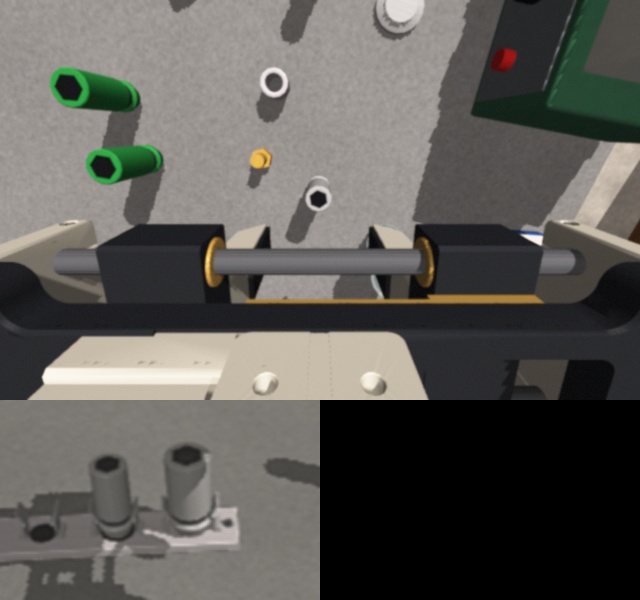

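The larger socket stands upright in its clip beside the largest. The smaller socket's mouth is at (318,199) in the wrist view, within 2 mm of my estimate.

Emit:
jog_arm(
  deltas=[0.01, -0.02, -0.3, 0, 0, 0, 0.01, -0.02, -0.6, 0, 0, 0, 0.01, -0.02, -0.85, 0, 0, 0],
)

```text
time: 7.43
tool_pos: [0.6022, 0.1251, 0.1286]
tool_rot: [-3.141, 0.0, 1.844]
contact_force: [0.0, -0.6, 0.8]
opening: 0.0596
```

Emit:
jog_arm(
  deltas=[0, 0, -0.25, 0, 0, 0, 0, 0, -0.5, 0, 0, 0, 0, 0, -0.7, 0, 0, 0, 0, 0, -0.81, 0, 0, 0, 0, 0, -0.81, 0, 0, 0],
)

```text
time: 7.85
tool_pos: [0.601, 0.1253, 0.0466]
tool_rot: [-3.137, -0.001, 1.844]
contact_force: [-0.1, -0.2, 0.1]
opening: 0.0595
```

Emit:
jog_arm(
  deltas=[0, 0, 0, 0, 0, 0, 0, 0, 0, 0, 0, 0, 0, 0, 0, 0, 0, 0, 0, 0, 0, 0, 0, 0, 0, 0, 0, 0, 0, 0],
  claw=0.1,
  newtons=60,
)

```text
time: 8.27
tool_pos: [0.6032, 0.1268, 0.0502]
tool_rot: [3.14, 0.0, 1.846]
contact_force: [-0.7, -0.8, -0.4]
opening: 0.0308
```

Emit:
jog_arm(
  deltas=[0, 0, 0, 0, 0, 0, 0, 0, 0, 0, 0, 0],
)

```text
time: 8.43
tool_pos: [0.6032, 0.1268, 0.05]
tool_rot: [3.14, 0.0, 1.846]
contact_force: [-0.9, -0.3, 4.4]
opening: 0.0267
```

Emit:
jog_arm(
  deltas=[0, 0, 0.2, 0, 0, 0, 0, 0, 0.5, 0, 0, 0, 0, 0, 0.9, 0, 0, 0],
)

```text
time: 8.68
tool_pos: [0.6005, 0.1265, 0.137]
tool_rot: [-3.134, -0.001, 1.846]
contact_force: [1.1, -0.1, -2.1]
opening: 0.0271
```

Emit:
jog_arm(
  deltas=[-0.03, -0.2, 0.3, 0, 0, 0, -0.09, -0.5, 0.6, 0, 0, 0, -0.15, -0.8, 0.6, 0, 0, 0],
)

```text
time: 8.93
tool_pos: [0.5901, 0.0467, 0.2053]
tool_rot: [3.132, 0.003, 1.848]
contact_force: [0.7, -0.9, -0.8]
opening: 0.0273
```

Emit:
jog_arm(
  deltas=[-0.05, -0.27, 0, 0, 0, 0, -0.1, -0.54, 0, 0, 0, 0, -0.15, -0.8, 0, 0, 0, 0],
)

```text
time: 9.18
tool_pos: [0.5719, -0.0345, 0.1991]
tool_rot: [-3.141, -0.0, 1.846]
contact_force: [0.1, -1.1, -2.2]
opening: 0.0265
```

Emit:
jog_arm(
  deltas=[-0.05, -0.27, 0, 0, 0, 0, -0.1, -0.54, 0, 0, 0, 0, -0.15, -0.8, 0, 0, 0, 0],
)

```text
time: 9.43
tool_pos: [0.5569, -0.1145, 0.1988]
tool_rot: [-3.141, -0.001, 1.846]
contact_force: [1.3, 0.0, -1.7]
opening: 0.0267
```

Emit:
jog_arm(
  deltas=[-0.05, -0.27, 0, 0, 0, 0, -0.1, -0.54, 0, 0, 0, 0, -0.14, -0.8, 0, 0, 0, 0, -0.14, -0.8, 0, 0, 0, 0],
)

```text
time: 9.77
tool_pos: [0.5426, -0.1977, 0.1987]
tool_rot: [-3.14, 0.001, 1.842]
contact_force: [-0.4, 0.1, -1.7]
opening: 0.0272
```

Emit:
jog_arm(
  deltas=[0, 0, -0.3, 0, 0, 0, 0, 0, -0.6, 0, 0, 0, 0, 0, -0.9, 0, 0, 0, 0, 0, -0.9, 0, 0, 0, 0, 0, -0.9, 0, 0, 0],
)

```text
time: 10.18
tool_pos: [0.5428, -0.1924, 0.1081]
tool_rot: [-3.139, -0.003, 1.846]
contact_force: [-0.4, -0.5, -1.4]
opening: 0.027
```

Run:
```python
from h import *
snap('scene','s5.png',(150,150,310,250),5)
o=robot.observe(); print(o['time'],o['tool_pos'],o['tool_rot'],o['opening'],o['contact_force'])
S=robot.camera_params('scene')
b=o['tool_pos'][2]-.05
for X in ((.5442,-.193,.012),(.5442,-.193,b)):
    u,v=proj(S,np.array(X)); print((u-150)*5,(v-150)*5)
```

```text
10.2333 [ 0.54411702 -0.19307224  0.10989137] [ 3.14142787e+00 -6.57523136e-05  1.84608297e+00] 0.02656717235561157 [ 0.62760754  1.1155327  -1.39521991]
309.56086541951436 328.0302297835277
288.2163053025616 239.46380406881033
```

View pics/s5.png

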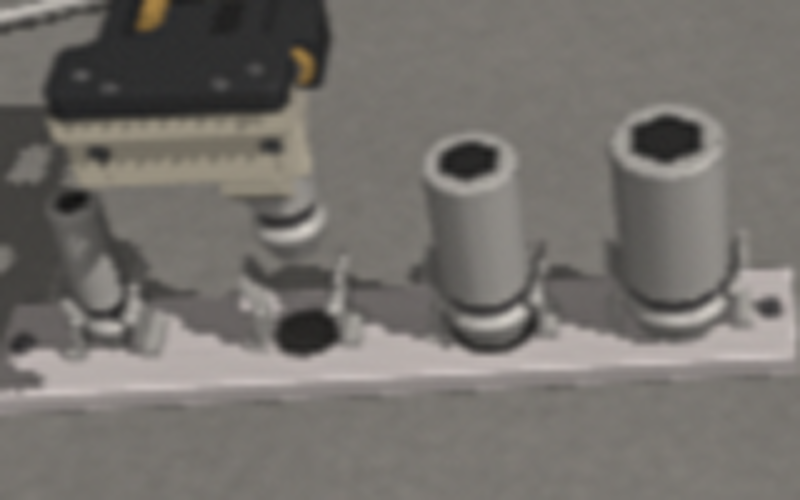

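The smaller socket's foot at (290,240) is over its seat at (307,332), within about 1 mm of the computed place, so I press it down.

Emit:
jog_arm(
  deltas=[0, 0, -0.1, 0, 0, 0, 0, 0, -0.2, 0, 0, 0, 0, 0, -0.25, 0, 0, 0, 0, 0, -0.25, 0, 0, 0],
)

```text
time: 10.57
tool_pos: [0.5431, -0.1929, 0.0832]
tool_rot: [-3.14, -0.001, 1.846]
contact_force: [-0.1, 0.2, -1.6]
opening: 0.0272
```

Emit:
jog_arm(
  deltas=[0, 0, -0.05, 0, 0, 0, 0, 0, -0.1, 0, 0, 0, 0, 0, -0.15, 0, 0, 0, 0, 0, -0.15, 0, 0, 0],
)

```text
time: 10.9
tool_pos: [0.5438, -0.1935, 0.0685]
tool_rot: [3.141, 0.0, 1.846]
contact_force: [1.8, -3.4, -5.4]
opening: 0.0271
```

Emit:
jog_arm(
  deltas=[0, 0, -0.04, 0, 0, 0, 0, 0, -0.08, 0, 0, 0, 0, 0, -0.08, 0, 0, 0, 0, 0, -0.08, 0, 0, 0],
)

```text
time: 11.23
tool_pos: [0.5441, -0.1938, 0.062]
tool_rot: [3.141, 0.001, 1.846]
contact_force: [0.0, -2.1, 5.7]
opening: 0.0271
```

Emit:
jog_arm(
  deltas=[0, 0, -0.02, 0, 0, 0, 0, 0, -0.02, 0, 0, 0],
)

```text
time: 11.4
tool_pos: [0.5442, -0.1939, 0.0619]
tool_rot: [3.14, 0.002, 1.846]
contact_force: [-5.1, -1.1, 20.2]
opening: 0.0271
```

Emit:
jog_arm(
  deltas=[0, 0, 0.02, 0, 0, 0, 0, 0, 0.02, 0, 0, 0, 0, 0, 0.02, 0, 0, 0, 0, 0, 0.02, 0, 0, 0],
  claw=0.65,
)

```text
time: 11.73
tool_pos: [0.5434, -0.1929, 0.0607]
tool_rot: [-3.141, -0.001, 1.846]
contact_force: [1.2, -0.5, -0.2]
opening: 0.0489
```

Emit:
jog_arm(
  deltas=[0, 0, 0.2, 0, 0, 0, 0, 0, 0.5, 0, 0, 0, 0, 0, 0.95, 0, 0, 0],
)

```text
time: 11.98
tool_pos: [0.5418, -0.1922, 0.1504]
tool_rot: [-3.136, -0.006, 1.846]
contact_force: [0.1, -0.6, -0.2]
opening: 0.0597
```

Emit:
jog_arm(
  deltas=[0, 0, 0.3, 0, 0, 0, -0.3, 0, 0.5, 0, 0, 0, -0.6, 0, 0.5, 0, 0, 0, -0.9, 0, 0.5, 0, 0, 0, -0.9, 0, 0.5, 0, 0, 0],
)

```text
time: 12.4
tool_pos: [0.4491, -0.1921, 0.2025]
tool_rot: [-3.138, -0.003, 1.845]
contact_force: [0.2, -0.2, -0.2]
opening: 0.0599
```

Run:
```python
from h import *
snap('scene','s6.png',(140,150,340,240),1);snap('top','t6.png',(300,130,500,230),1)
a=[cv2.resize(cv2.imread('pics/'+n),None,fx=f,fy=f,interpolation=cv2.INTER_CUBIC) for n,f in (('s6.png',3.5),('t6.png',2.8))]
a[1]=cv2.copyMakeBorder(a[1],0,0,0,700-a[1].shape[1],cv2.BORDER_CONSTANT)
cv2.imwrite('pics/c6.png',np.vstack(a))
o=robot.observe(); print(o['time'],o['tool_pos'],o['opening'],o['contact_force'])
S=robot.camera_params('scene');T=robot.camera_params('top')
for X in ((.5442,-.193,.092),(.5235,-.1207,.098),(.5235,-.1207,.012)):
    u,v=proj(S,np.array(X)); p,q=proj(T,np.array(X)); print((u-140)*3.5,(v-150)*3.5,(p-300)*2.8,(q-130)*2.8+315)
```

```text
12.5 [ 0.45328327 -0.19327494  0.20294751] 0.0596994460067342 [ 0.64494385 -0.88545392 -0.31089794]
226.02422568274645 123.1136166379538 373.34724962228586 424.80943429320166
365.1075963347672 108.57800454036916 247.67903879247882 459.9274946429581
382.6999538516519 223.41269989531307 220.54025714486048 481.65118840303955
```

View pics/c6.png

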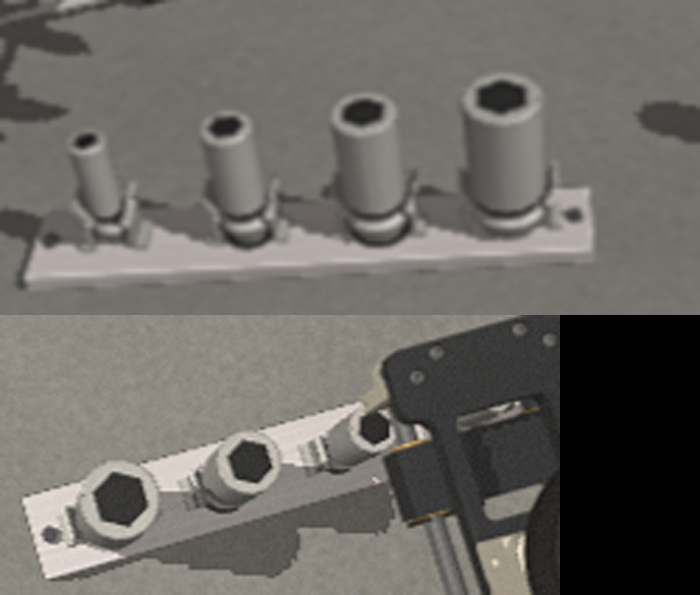

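The last views show four upright sockets in size order. The mouths are at (226,127) and (364,112), against (226,123) and (365,109) predicted for fully home, so neither is high. Nothing is touching them.

```bash
python3 -c "
from cell import robot
print(robot.hand_in())"
```

```text
the job is handed in; nothing more can be done
None
```

I pressed both loose sockets into their clips, let them go, and handed the job in at about 12.5 s of the 61 s allowed. The 36 mm socket is next to the largest and the 28 mm one next to the smallest.

- **Pressing:** Each socket was pressed until it stopped moving, at about 28 N for the larger and 20 N for the smaller. Each stopped 12 mm above its bench grasp height, which is the rail's height, so both read as fully home.
- **Last pictures:** The scene view shows all four sockets upright in size order. In the overhead view the gripper hid the smallest. The gripper was open and clear of the row, with no contact force.
- **Disagreements:** The socket tops appeared about 1 pixel lower in the scene view than computed for fully home. Earlier height measurements also came out 2–3 mm low, so I took this as camera calibration error. Before the larger socket was pressed in, it stood about 3 mm too far along the rail, and I corrected that.

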